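Load the test-probe tray in reverse order

TASK

Move the four steel test probes from the cups of the white storage rack into the four bays of the black tray, one probe to a bay, in reverse order: seen from the robot, the probe farthest left in the rack goes into the bay farthest right, the next into the bay next to it, and so on, until the probe farthest right stands in the bay farthest left. Each ends standing upright on its foot on the floor of its bay; do not let any probe fall over on the way.

Things in the scene. Friction and masses are not known exactly. Their poses are not given: they have to be found in the camera images.
- flat_mid (a point): the flat-topped probe: a plain upright steel cylinder 32 mm across (gripped there), 56 mm tall, top face flat. Loose, about 0.25 kg, on a round foot 34 mm across and 5 mm thick. The point is on its axis, half-way up (28 mm above its underside); z up. It is turned at most 0.25 rad from the rack.
- cone_mid (a point): the pointed probe: upright steel cylinder 28 mm across up to 42 mm, then a cone to a point; 64 mm tall. Loose, about 0.25 kg, on a round foot 34 mm across and 5 mm thick. The point is on its axis, half-way up (32 mm above its underside); z up. It is turned at most 0.25 rad from the rack.
- wedge_mid (a point): the chisel probe: upright square steel body, 28 x 28 mm (sides along its x and y) up to 42 mm, then a roof-like ridge along its y; 56 mm tall. Loose, about 0.25 kg, on a round foot 34 mm across and 5 mm thick. The point is on its axis, half-way up (28 mm above its underside); z up. It is turned at most 0.25 rad from the rack.
- ball_mid (a point): the ball-ended probe: upright steel cylinder 28 mm across up to 43 mm, then a thin neck and a 20 mm ball; 66 mm tall. Loose, about 0.25 kg, on a round foot 34 mm across and 5 mm thick. The point is on its axis, half-way up (33 mm above its underside); z up. It is turned at most 0.25 rad from the rack.
- storage_rack: the storage rack: a fixed white plate 70 mm (x) by 256 mm (y) and 8 mm thick; origin: centre of its underside on the table. Four cups stand on it in a row along its y, at y = +93, +31, -31 and -93 mm. Its +x points away from the robot and +y to the robot's left, to within 0.3 rad. It may stand left or right of the tray.
- tray: the tray: black walls and grey bay floors, fixed, 66 mm (x) by 252 mm (y), open on top, empty at the start, with four bays in a row along its y, centred at x = 0 and y = +93, +31, -31 and -93 mm; origin: centre of its underside on the table. Bay floors are 6 mm above the table, each 58 by 58 mm; the 4 mm walls between and around them rise to 12 mm above the table. Axes as for the rack: +y is to the robot's left.
- cup1: the shallow round aluminium cup in which the flat-topped probe stands at the start. Fixed on the rack, 48 mm across, 42 mm inside, its inner floor 11 mm above the table, its rim 15 mm above the table; origin: centre of its underside, 8 mm above the table. The cups look alike.
- cup2: the shallow round aluminium cup in which the pointed probe stands at the start. Fixed on the rack, 48 mm across, 42 mm inside, its inner floor 11 mm above the table, its rim 15 mm above the table; origin: centre of its underside, 8 mm above the table. The cups look alike.
- cup3: the shallow round aluminium cup in which the chisel probe stands at the start. Fixed on the rack, 48 mm across, 42 mm inside, its inner floor 11 mm above the table, its rim 15 mm above the table; origin: centre of its underside, 8 mm above the table. The cups look alike.
- cup4: the shallow round aluminium cup in which the ball-ended probe stands at the start. Fixed on the rack, 48 mm across, 42 mm inside, its inner floor 11 mm above the table, its rim 15 mm above the table; origin: centre of its underside, 8 mm above the table. The cups look alike.
Mind the look-alikes: they are no part of the job. Leave any blue or green look-alike of the part that bears wedge_mid alone.

How it is judged:
By the outcome, as a careful person would: the job done as asked, in the order asked, and still so for the second after the job is handed in, with the robot touching nothing.
It also fails if it takes over 104 s, if anything falls off the work surface, if the arm or the gripper's body presses on something with over 40 N, if the wrist force passes 120 N, or if a joint passes its speed limit or range.

ROBOT

A 6-joint arm with a two-finger parallel gripper is mounted at the origin on the work surface. World frame = base frame: x ahead of the robot, y to its left, z up, the work surface at z = 0. Lengths are in mm, angles in rad, forces in N, time in s.
With the tool pointing down it reaches from about 275 to 825 mm from the base axis. Payload 5.2 kg.
Tool frame: the origin (TCP) lies at the very end of the fingers, on their centre line; the grasp point (between the pads) lies 19 mm behind it; z points along the fingers, y is the direction in which the jaws open and shut (so a half turn about z gives the same grasp; the last joint's range is limited). The gripper opens to 93 mm and grips with 3 to 60 N. Pads are 15 mm wide; open, the fingers measure 128 mm over their backs; the gripper's body (75 mm by 188 mm) begins 65 mm behind the grasp point.
Start: joints at [1.135, 0.259, 1.535, -0, 1.348, -0.203], TCP at [126.864, 535.173, 218.653] pointing down, gripper open.
Joint ranges: [-3.14, 3.14], [-0.91, 2.08], [0.19, 2.58], [-1.22, 4.36], [0.22, 2.71], [-3.12, 3.12]. Speed limits (rad/s): [2.57, 2.57, 3.14, 3.14, 3.14, 3.14].

INTERFACE

Orientations are given as [roll, pitch, yaw] about the fixed x, y, z axes, in that order (R = Rz(yaw) Ry(pitch) Rx(roll)).
In Python, from bench import robot gives the robot as it stands. The module is installed in compiled form; this text tells all that it offers. Calls block until the motion is done:
- robot.move_ptp(position, orientation): joint-space move of the TCP to a pose.
- robot.move_linear(position, ori=None, speed=150, f_stop=None): straight line of the TCP; ori=None keeps the orientation; speed is the mean speed in mm/s. With f_stop (N) it stops when the force on the tool has changed by that much, and returns True; else False.
- robot.move_j(angles): joint-space move.
- robot.move_gripper(opening): opening from 0.0 (shut) to 1.0 (fully open); the grip force is fixed at half the most; returns when the fingers have stopped.
- robot.sleep(seconds).
- robot.inverse_kinematics(position, orientation): joint angles nearest the present ones, or None.
- robot.get_image(name): name is "side" or "top"; returns a dict with "img" (400x640x3 uint8, blue, green, red), "fovy" (degrees; the focal length in pixels is half the picture's height over the tangent of half this angle, whatever the lens; pixels are square), "cx", "cy" (the principal point, pixels), "eye" and "orientation" of the camera in the world. Camera axes: x right, y down, z forward; pixel columns grow to the right and rows downward; lengths in mm; the calibration is good to about 2 mm. A picture is of the moment at which its call begins. There is no depth.
A pose or a line that the arm cannot do raises robot.MotionError and nothing moves.
- robot.hand_in(): hands the job in, once; it reports no verdict.
Readings, each from a call of its own:
- robot.current_t(): time.
- robot.current_qpos(): joint angles.
- robot.current_joint_vel(): joint speeds.
- robot.current_joint_efforts(): joint torques, N m.
- robot.current_tcp_pos(): TCP position.
- robot.current_eef_rot(): TCP orientation.
- robot.current_contact_force(): force on the tool from outside, world axes, zero at the start.
- robot.current_ft_torque(): the same for the moment, N m.
- robot.current_gripper_width(): opening from 0.0 (shut) to 1.0 (fully open).
Only numpy, scipy, OpenCV 4.12 (cv2) and the standard library are available. Lean on these libraries where they do the work, as an engineer would, in place of code of your own. Each camera call takes 0.05 s, during which the arm holds its last target. There are 200 camera calls.

## Working session

There is one attempt and no reset: what is moved stays moved. The work goes in short steps, each a Python script; the robot and the scene stay as the last script left them, time stands still between calls to the robot, and variables do not carry over. Pictures are saved under pics/ and viewed, about 12 in all and at most 16, crops included, and the job is handed in when it is done.

```bash
mkdir -p pics; python3 - <<'E'
from bench import robot
import cv2
for n in("top","side"):
    d=robot.get_image(n); cv2.imwrite(f"pics/{n}0.png",d["img"]); print(n,d["fovy"],d["cx"],d["cy"],d["eye"],d["orientation"])
print(robot.current_t(),robot.current_eef_rot(),robot.current_tcp_pos())
E
```

```text
top 46.117999593173906 319.74773497447046 202.86543413789056 [ 301.87993449  -20.20360935 1049.3135751 ] [-2.94809059 -0.00576566 -1.56859983]
side 49.911895577485375 324.3636095415324 202.89968982354702 [ 284.75782006 -490.07709481  644.72226021] [-2.4019015  -0.00857971 -0.44419406]
0.1 [-3.14000256e+00 -3.63515981e-04  2.90885220e+00] [126.61815135 534.7190658  217.92490663]
```

View pics/top0.png

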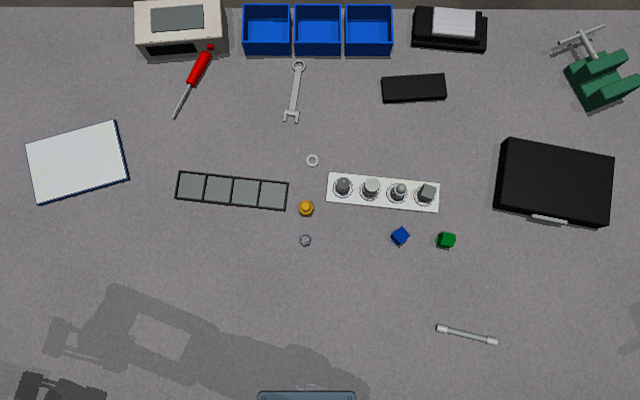

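View pics/side0.png

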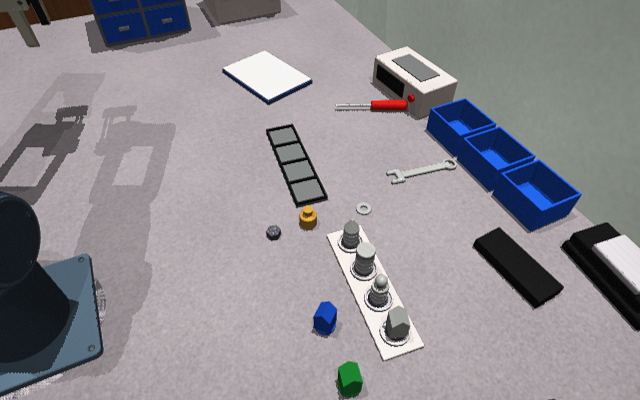

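Top view: the tray is at about (232,190) and the rack at (383,192), to the right of the tray. From left to right the probes look like cone (343,187), flat (372,187), ball (399,192) and chisel (427,193). The coloured look-alikes are blue at (400,236) and green at (446,240), both off the rack; the steel chisel in the rack is the one meant. Next I'll measure and take an enlarged crop.

```bash
cat > h.py <<'E'
from bench import robot
import cv2, numpy as np
from scipy.spatial.transform import Rotation as R
def cam(n): return robot.get_image(n)
def ray(d,p,z):
    f=200/np.tan(np.radians(d["fovy"])/2)
    p=np.atleast_2d(p).astype(float)
    v=np.c_[(p[:,0]-d["cx"])/f,(p[:,1]-d["cy"])/f,np.ones(len(p))]@R.from_euler('xyz',d["orientation"]).as_matrix().T
    e=np.array(d["eye"]); return e+v*((z-e[2])/v[:,2])[:,None]
def proj(d,P):
    f=200/np.tan(np.radians(d["fovy"])/2)
    c=(np.atleast_2d(P)-d["eye"])@R.from_euler('xyz',d["orientation"]).as_matrix()
    return np.c_[d["cx"]+f*c[:,0]/c[:,2],d["cy"]+f*c[:,1]/c[:,2]]
def quad(mask,near):
    mask=cv2.morphologyEx(mask,cv2.MORPH_CLOSE,np.ones((3,3)))
    cs,_=cv2.findContours(mask,cv2.RETR_EXTERNAL,cv2.CHAIN_APPROX_NONE)
    c=[c for c in cs if cv2.contourArea(c)>800 and cv2.pointPolygonTest(cv2.convexHull(c),near,False)>=0]
    return cv2.convexHull(min(c,key=cv2.contourArea))[:,0]
E
python3 - <<'E'
from h import *
near={"top":((383,180),(232,190)),"side":((372,295),(296,163))}
out=[]
for n in("top","side"):
    d=cam(n); im=d["img"]; hsv=cv2.cvtColor(im,cv2.COLOR_BGR2HSV)
    masks=[cv2.inRange(im,(195,195,195),(255,255,255)),cv2.inRange(im,(0,0,0),(60,60,60))]
    for nm,m,p,z in zip(("rack","tray"),masks,near[n],(8,12)):
        try: h=quad(m,p)
        except ValueError: print(n,nm,"none"); continue
        W=ray(d,h,z)[:,:2].astype(np.float32)
        print(n,nm,cv2.minAreaRect(W), cv2.boundingRect(h))
    x,y,w,hh=((320,160,130,64) if n=="top" else (320,210,120,150))
    s=6 if n=="top" else 4
    out.append(cv2.resize(im[y:y+hh,x:x+w],None,fx=s,fy=s,interpolation=cv2.INTER_CUBIC))
cv2.imwrite("pics/c_top.png",out[0]);cv2.imwrite("pics/c_side.png",out[1])
E
```

```text
top rack ((531.86572265625, -169.14772033691406), (251.5371856689453, 65.0821762084961), 84.06111907958984) (327, 173, 113, 39)
top tray ((532.4461059570312, 174.0984344482422), (252.06927490234375, 67.67693328857422), 83.69671630859375) (174, 171, 115, 41)
side rack ((531.9175415039062, -170.62417602539062), (254.94464111328125, 72.34013366699219), 84.12186431884766) (327, 225, 97, 135)
side tray ((530.1256103515625, 167.66098022460938), (260.0848693847656, 67.63370513916016), 83.72794342041016) (266, 124, 61, 84)
```

View pics/c_top.png

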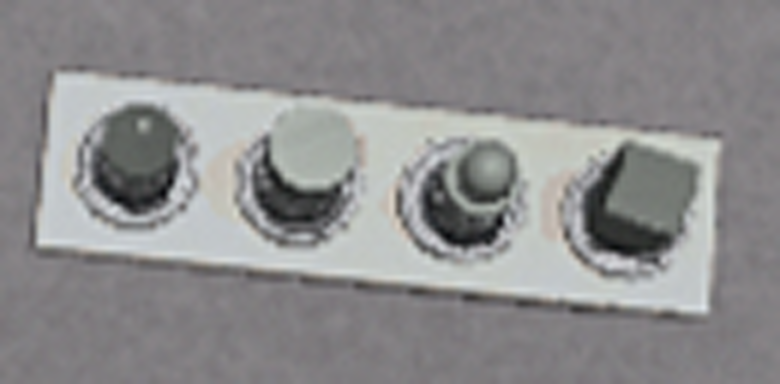

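View pics/c_side.png

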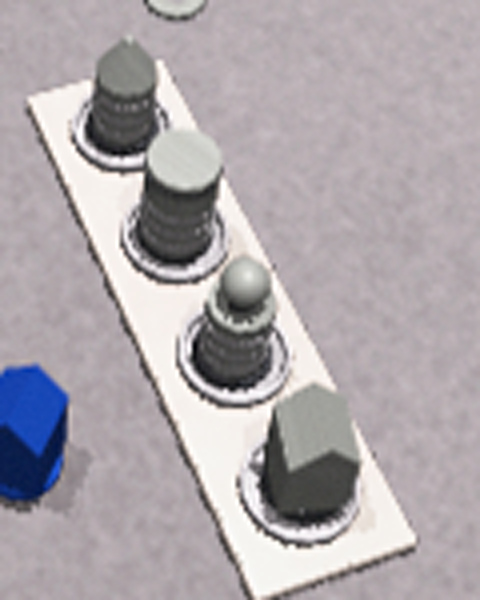

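Shapes confirmed: left to right they are cone, flat, ball and chisel (steel, at the rack's right end). Now I'll compare the probe tops with the cup positions, and enlarge the chisel to get its turn.

```bash
python3 - <<'E'
from h import *
T,S=cam("top"),cam("side")
pt={"cone":((343.6,180.3),(351.5,219.1),75),"flat":((371.7,184.0),(365.8,249.5),67),"ball":((400.8,187.3),(380.5,280.5),67)}
c=np.array([531.9,-169.8]);a=-.104;u=np.array([-np.sin(a),np.cos(a)])
for (k,(p,q,z)),y in zip(pt.items(),(93,31,-31)):
    print(k,ray(T,p,z)[0,:2].round(1),ray(S,q,z)[0,:2].round(1),"cup",(c+u*y).round(1))
print("cup4",c-u*93, "proj cup centres z15", proj(T,np.r_[c-u*93,15]),proj(S,np.r_[c-u*93,15]))
a=cv2.resize(T["img"][178:210,412:444],(560,560),interpolation=cv2.INTER_CUBIC)
b=cv2.resize(S["img"][302:350,376:416],(480,576)[:2],interpolation=cv2.INTER_CUBIC)
a=cv2.copyMakeBorder(a[:,:],0,16,0,0,cv2.BORDER_CONSTANT)
o=cv2.convertScaleAbs(np.hstack([cv2.resize(a,(400,411)),cv2.resize(b,(342,411))]),alpha=1.4)
cv2.imwrite("pics/wedge.png",o)
E
```

```text
cone [542.1 -76.2] [538.9 -77. ] cup [541.6 -77.3]
flat [ 536.1 -137. ] [ 533.1 -139.6] cup [ 535.1 -139. ]
ball [ 529.  -199.4] [ 524.8 -201.7] cup [ 528.7 -200.6]
cup4 [ 522.24542597 -262.29750916] proj cup centres z15 [[424.75537304 195.51182536]] [[395.30901848 329.16190518]]
```

View pics/wedge.png

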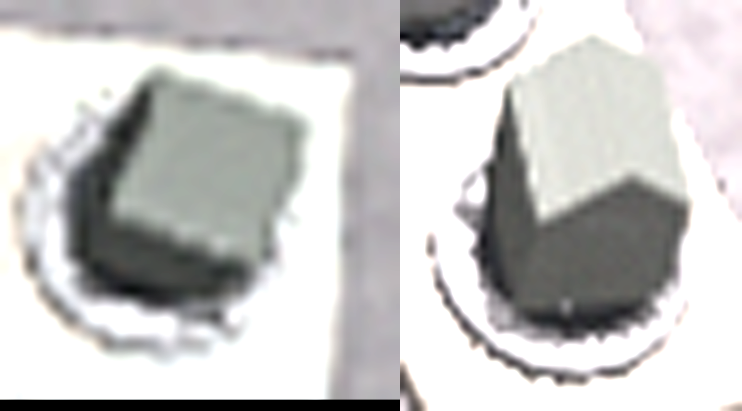

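The crop shows the steel chisel turned clockwise relative to the rack. In the side panel its ridge runs from (593,36) to (632,178). The eave corners are visible in both panels, and I'll cast them at z=53 and z=67. Then I'll go straight on with the first pick, the cone into the right-hand bay.

```bash
cat >> h.py <<'E'
ra,rc=-.104,np.array([531.9,-169.8]); ta,tc=-.110,np.array([531.7,172.0])
ydir=lambda a:np.array([-np.sin(a),np.cos(a)])
OPEN,GZ=.68,22
def pick(xy,yaw):
    robot.move_gripper(OPEN)
    robot.move_ptp([*xy,125],[np.pi,0,yaw])
    robot.move_linear([*xy,GZ],speed=100,f_stop=8) and print("contact down")
    robot.move_gripper(0)
    print("width",robot.current_gripper_width()*93)
    robot.move_linear([*xy,125],speed=100)
    print("lifted",robot.current_gripper_width()*93,"F",robot.current_contact_force().round(1),robot.current_t())
def place(y,yaw):
    b=tc+ydir(ta)*y
    robot.move_ptp([*b,125],[np.pi,0,yaw])
    robot.move_linear([*b,GZ-5+6],speed=120)
    hit=robot.move_linear([*b,GZ-5-4],speed=15,f_stop=3)
    print("placed",hit,robot.current_tcp_pos(),robot.current_contact_force().round(1))
def release():
    p=robot.current_tcp_pos(); robot.move_gripper(OPEN); robot.move_linear([*p[:2],130],speed=120); print("t",robot.current_t())
E
python3 - <<'E'
from h import *
T,S=cam("top"),cam("side")
sp=lambda X,Y:(376+(X-400)*40/342-.5,302+Y*48/411-.5)
tp=lambda X,Y:(412+X*.08-.5,178+Y*.08-.5)
def ang(A): d=A[0]-A[1]; return np.degrees(np.arctan2(d[1],d[0])).round(1),np.hypot(*d[:2]).round(1)
r=ray(S,[sp(593,36),sp(632,178)],67);l=ray(S,[sp(510,85),sp(540,220)],53);e=ray(S,[sp(655,68),sp(688,203)],53)
print("side ridge",ang(r),r.mean(0),"eaves",ang(l),ang(e),(l.mean(0)+e.mean(0))/2)
t=ray(T,[tp(158,70),tp(305,122),tp(262,255),tp(112,215)],53)
print("top",t[:,:2].round(1).tolist(),t.mean(0))
for x,y in((541,-77),(522,-262),(522,264),(541,80)):
  for yaw in (ra+np.pi/2,ra-np.pi/2):
    q=robot.inverse_kinematics([x,y,22],[np.pi,0,yaw]); print(x,y,round(yaw,2),None if q is None else np.round(q,2))
E
```

```text
side ridge (np.float64(72.1), np.float64(27.0)) [ 522.10663682 -263.66882259   67.        ] eaves (np.float64(70.4), np.float64(25.7)) (np.float64(70.0), np.float64(25.9)) [ 521.79775965 -263.19684341   53.        ]
top [[541.8, -253.2], [532.6, -278.5], [508.9, -269.9], [515.9, -244.1]] [ 524.8172066  -261.42672959   53.        ]
541 -77 1.47 [-0.35  0.46  1.78 -0.    0.9  -0.24]
541 -77 -1.67 [-0.35  0.46  1.78 -0.    0.9   2.9 ]
522 -262 1.47 [-0.66  0.51  1.68  0.    0.95 -0.55]
522 -262 -1.67 [-0.66  0.51  1.68 -0.    0.95  2.59]
522 264 1.47 [ 0.28  0.52  1.68 -0.    0.95  0.38]
522 264 -1.67 [ 0.28  0.52  1.68  0.    0.95 -2.76]
541 80 1.47 [-0.06  0.46  1.78 -0.    0.9   0.05]
541 80 -1.67 [-0.06  0.46  1.78 -0.    0.9  -3.09]
```

The chisel is at about (523,-262.5), turned -0.335 rad; its edge length is 26–27 mm against 28 expected, so that fits. Now the first pick.

```bash
python3 - <<'E'
from h import *
pick([540.9,-76.9],ra+np.pi/2)
place(-93,ta+np.pi/2)
d=cam("top"); s=cam("side")
o=np.hstack([cv2.resize(d["img"][150:230,220:300],(400,400)),cv2.resize(s["img"][110:230,250:370],(400,400))])
cv2.imwrite("pics/p1.png",o)
E
```

```text
width 27.832981371019105
lifted 27.45064370175561 F [-0.5  0.3 -4. ] 6.75
placed True [521.79454578  79.57166311  16.98979372] [-0.5 -0.1  4.9]
```

View pics/p1.png

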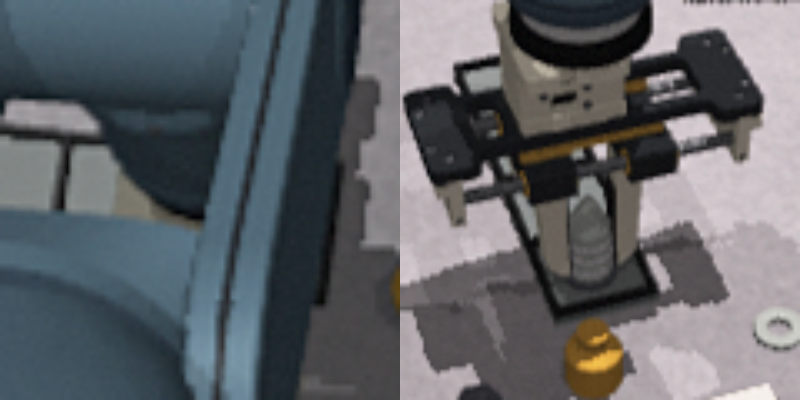

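The cone stopped with floor contact at TCP z=17.0, as predicted; touching a wall would have read about 23. It stands inside the right-hand bay. I'll release it, pick the flat probe, and check from above before going on.

```bash
python3 - <<'E'
from h import *
release()
pick([534.8,-138.6],ra+np.pi/2)
d=cam("top"); s=cam("side")
o=np.hstack([cv2.resize(d["img"][140:240,170:310],(448,320)),cv2.resize(s["img"][110:230,250:370],(320,320))])
cv2.imwrite("pics/p2.png",o)
E
```

```text
t 10.8667
width 31.606257721484205
lifted 31.71615392568147 F [-0.2 -0.4 -3.2] 14.9333
```

View pics/p2.png

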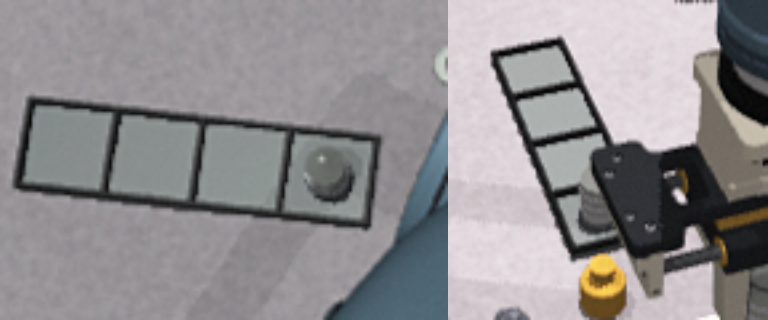

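The cone stands upright near the middle of the right-hand bay, at crop (330,175), and the flat probe is held at 31.7 mm. I'll do the rest in order, stopping if a grip or a contact height looks wrong.

```bash
python3 - <<'E'
from h import *
def ok(): 
    z=robot.current_tcp_pos()[2]
    if abs(z-17)>2.5: raise SystemExit(f"odd height {z}")
place(-31,ta+np.pi/2); ok(); release()
pick([528,-200.5],ra+np.pi/2)
if not 26<robot.current_gripper_width()*93<30: raise SystemExit("grip")
place(31,ta+np.pi/2); ok(); release()
pick([523,-262.5],-.335+np.pi/2)
if not 26<robot.current_gripper_width()*93<30: raise SystemExit("grip")
place(93,ta+np.pi/2); ok(); release()
robot.move_ptp([400,-150,250],[np.pi,0,np.pi/2])
d=cam("top"); s=cam("side")
o=np.hstack([cv2.resize(d["img"][140:240,170:310],(448,320)),cv2.resize(s["img"][110:230,250:370],(320,320))])
cv2.imwrite("pics/p3.png",o); print(robot.current_t())
E
```

```text
placed True [528.53830099 141.2685311   17.03797253] [0.4 0.1 5. ]
t 19.4083
width 27.716871448275025
lifted 27.413643951091963 F [-0.6 -0.7 -2.4] 23.9417
placed True [535.43068661 202.88313353  17.01172333] [-0.1 -0.2  4.3]
t 28.7833
width 27.742369815316845
lifted 27.96143143544373 F [-0.2  0.6 -3.7] 33.725
placed True [542.14970146 264.54412441  17.06783228] [ 0.4 -1.1  4.2]
t 38.975
40.7417
```

View pics/p3.png

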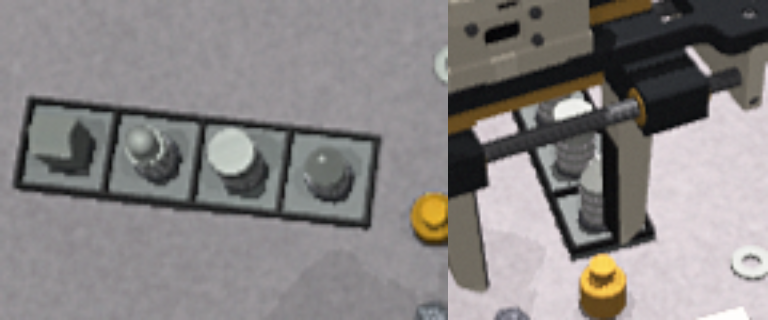

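The top view shows all four in their bays: chisel (60,145), ball (148,150), flat (235,158), cone (330,172). The arm blocks the side view, so I'll clear it and take one more side look.

```bash
python3 - <<'E'
from h import *
robot.move_ptp([126.9,535.2,218],[np.pi,0,2.909]); robot.sleep(.3)
s=cam("side")
cv2.imwrite("pics/p4.png",cv2.resize(s["img"][100:370,230:450],None,fx=2.2,fy=2.2)); print(robot.current_t())
E
```

```text
43.7
```

View pics/p4.png

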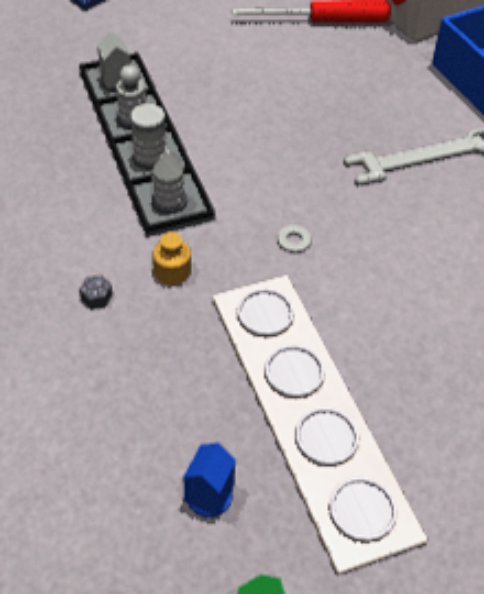

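All four stand upright in their bays, the cups are empty, and the blue and green look-alikes have not moved. Handing in.

```bash
python3 -c "
from bench import robot
robot.hand_in()"
```

```text
the job is handed in; nothing more can be done
```

All four probes are in the tray in reverse order and I handed the job in at about 44 s of the 104 s allowed. From the robot's left the bays now hold chisel, ball, flat and cone; in the rack they stood cone, flat, ball, chisel.

- **Placing:** each probe touched down with the TCP at z = 17.0–17.1 mm, as predicted for standing on the bay floor. Grip widths were 27–32 mm, matching the body sizes, and the contact forces I read stayed at about 5 N.
- **Last look:** the final top and side views show all four upright in their bays with the cups empty. The blue and green look-alikes are where they were.
- **Disagreement:** the side-view outline of the tray put its centre about 6 mm off the top view and came out 8 mm too long. I trusted mainly the top view, and the placements bore that out. No check failed.

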